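# Pack the picnic box from the child-proof cupboard

## Robot

A 6-joint arm with a two-finger parallel gripper is mounted at the origin on the work surface; the furniture and walls round the work are solid. World frame = base frame: x ahead of the robot, y to its left, z up, the work surface at z = 0. Lengths are in mm, angles in rad, forces in N, time in s.
With the tool pointing down it reaches from about 350 to 775 mm from the base axis. Payload 7.3 kg.
Tool frame: the origin (TCP) lies at the very end of the fingers, on their centre line; the grasp point (between the pads) lies behind it (bot.grip_point_offset is the z of the grasp point in the tool frame, in mm); z points along the fingers, y is the line along which they close (so a half turn about z gives the same grasp; the last joint's range is limited). The gripper opens to 92 mm and grips with 3 to 60 N. Pads are 19 mm wide; open, the fingers measure 130 mm over their backs; the gripper's body (75 mm by 190 mm) begins 47 mm behind the grasp point.
Start: joints at [-1.42, 0.342, 1.524, -0, 1.275, -0.146], TCP at [153.565, -502.059, 226.741] pointing down, gripper open.
Joint ranges: [-2.53, 2.53], [-0.77, 2.02], [0.04, 2.7], [-1, 4.14], [0.28, 2.66], [-3.11, 3.11]. Speed limits (rad/s): [2.57, 2.57, 3.14, 3.14, 3.14, 3.14].

## Interface

Orientations are given as [roll, pitch, yaw] about the fixed x, y, z axes, in that order (R = Rz(yaw) Ry(pitch) Rx(roll)).
In Python, from plant import bot gives the robot as it stands. The module is installed in compiled form; this text tells all that it offers.
- The arm moves only by the shell command python3 -m crank 'ROWS'. ROWS is JSON, a list that holds one entry, the list of rows, each a list of 5 numbers: the opening, from 0 (shut) to 1 (fully open), then the shift along the tool's x, y, z in cm, then the turn about the tool's z in degrees. In form: [[[claw, x, y, z, turn], ...]]. A call has exactly 10 rows; each row is the pose to reach, as a shift and turn from the pose commanded when the call began, along the tool's axes at that moment; what a row does not reach only later rows make up. A row lasts 1/10 s, in which the tool goes at most 50 mm and 8.59 degrees, less where a joint would pass 70% of its speed; a pose out of reach is approached as far as the arm can. A call with a gripper value outside its range is refused whole. The fingers move at their own pace and stop on an object; the grip force is fixed at half the most. Time passes only in rows, so rows that repeat a pose let the fingers close, or fill a call up. It gives the time, the measured TCP pose, the force, the opening and the grip force at its end, in the units of the state.
- bot.get_obs(): the state, without advancing time (a new reading comes with each control period).
- bot.capture(name): name is "scene" or "top" or "wrist"; returns (picture, depth): 480x640x3 uint8, red, green, blue; 480x640 float32, mm along the optical axis (not along the pixel's ray), 0 where there is no reading.
- bot.calibration(name): a dict with "vertical_fov" (degrees; the focal length in pixels is half the picture's height over the tangent of half this angle, whatever the lens; pixels are square), "cx", "cy" (the principal point, pixels), "rvec" (rotation vector, rad) and "tvec" (3), from world to camera coordinates, as OpenCV has them; the wrist camera has in their place "tool_from_camera" (4x4, takes a point from camera to tool coordinates, whose origin is the TCP and whose axes are the flange's). Camera axes: x right, y down, z forward; pixel columns grow to the right and rows downward; lengths in mm; the calibration is good to about 2 mm. A picture is of the moment at which its call begins: read the wrist's pose just before it. calibration takes no time and is no camera call.
- bot.close_job(): hands the job in; it is judged then, once.
The state is a dict: "time": time; "joint_positions": joint angles; "dq": joint speeds; "tau": joint torques, N m; "tool_pos": TCP position; "tcp_rot": TCP orientation; "contact_force": force on the tool from outside, world axes, zero at the start; "moment": the same for the moment, N m; "grip_width": finger opening in mm; "finger_force": force on a finger pad.
Only numpy, scipy, OpenCV 4.12 (cv2) and the standard library are available. Lean on these libraries where they do the work, as an engineer would, in place of code of your own. Each camera call takes 0.05 s, during which the arm holds its last target. There are 200 camera calls.

## Task

Pack the picnic box: every honey jar from the rack inside the child-proof cupboard's door goes in standing upright, and the flat fish tin from the table goes in lying flat. To open the cupboard, pull its door ajar until the safety catch stops it, then hold the catch arm down through the gap while you swing the door wide. When all is packed, press the far edge of the box's lid down until its clip clicks and push the cupboard door fully shut; leave everything else where it stands.

Things in the scene. Friction and masses are not known exactly. Their poses are not given: they have to be found in the camera images.
- cupboard: low white countertop cupboard, 120 mm deep (x) x 270 mm wide (y) x 145 mm high, fixed. Origin: centre of its underside; its front looks to its own -x (roughly to the robot), yaw varies a little. A plain wooden door covers the front, hinged at the left (+y) end, opening to -x; 16 mm thick, free end 262 mm from the hinge, from z = 15 to 145 mm.
- door_panel (a joint): door angle, rad: 0 shut (start), grows as it opens, stop at 1.8. The safety catch stops it at about 0.18 (where about 40 mm gape at the catch arm) unless the catch arm is held down. The door stays where it is left. Pushed shut, the catch arm ducks under the strike by itself (a light push at the free end) and snaps in at about 0.17.
- door_hinge (a point): the vertical hinge axis at the level of the door's top edge (z = 145 mm), in the plane of its back face. Seen from above the door opens clockwise: at angle a, in the cupboard's axes, it runs from the hinge along (-sin a, -cos a) and its back (inner) face looks along (cos a, -sin a).
- rack_mid (a point): middle of the rack (on its spacer line) on the door's back, on the rack's floor (z = 55 mm). Two places along the door, 85 and 160 mm from the hinge, each centred 28 mm behind the back face; rim and spacer rise 27 and 20 mm above the floor; a jar has a few mm of play. A jar there is best gripped from above with the fingers closing along the door.
- knob (a point): centre of the steel knob on the door's outer face: 24 mm across, stands 31 mm out from the face; this point is 20 mm out (36 mm from the back face), 28 mm below the door's top edge, 190 mm from the hinge. Can be pinched from above, fingers closing along the door.
- catch_pad (a point): where to press: top of the white catch arm, 22 mm behind the door's back face. The arm is 20 mm wide, 226 mm from the hinge, reaches 66 mm back from the door and lies 20 mm below the door's top edge. With the door ajar at the catch about 40 mm of it lie open from above, between the door and the front edge of the roof (12 mm thick, top at z = 145 mm).
- catch_arm (a joint): how far the catch arm is pressed straight down, m: 0 up, stop at 0.014. Sprung: 3 N at first, 6 N fully down. Pressed more than about 0.010 its nose passes under the strike and the door can swing; once the door is past 0.3 it need not be held.
- picnic_box: grey open picnic box, fixed to the table, 157 mm (x) x 233 mm (y) x 82 mm high, walls and floor 4 mm. Origin: centre of its underside; yaw varies a little. The lid is hinged on its near (-x) wall, a steel spring clip stands outside its far (+x) wall (to 20 mm beyond the wall).
- lid_panel (a joint): lid angle, rad: 0 shut, 1.6 to 1.75 at the start (leaning back towards the robot). A stiff hinge keeps it where it is left. A plate 162 mm long, 233 mm wide, 5 mm thick. At about 0.055 it sits on the clip; pressed there with some 15 to 20 N at its far edge it clicks shut and stays below 0.01.
- lid_hinge (a point): middle of the lid's hinge axis, 83 mm above the table; the axis is the box's y axis.
- lid_edge (a point): where to press the lid: on its top (outer) face near the edge away from the hinge, mid-width, 149 mm from the hinge.
- clip_tab (a joint): how far the spring clip on the box is pushed outward, m: 0 at rest, up to 0.008 while the lid passes.
- honey_a: little round honey jar, 46 mm across, 68 mm tall over its lid (lid 42 mm across, the top 12 mm); origin: centre of its underside, z up. 0.13 kg. If present it starts in one of the two places of the rack inside the cupboard door, hidden while the door is shut; one or both of honey_a and honey_b are there, else absent.
- honey_b: little round honey jar, 46 mm across, 68 mm tall over its lid (lid 42 mm across, the top 12 mm); origin: centre of its underside, z up. 0.13 kg. If present it starts in one of the two places of the rack inside the cupboard door, hidden while the door is shut; one or both of honey_a and honey_b are there, else absent.
- fish_tin: flat oblong fish tin, 63 mm (x) x 105 mm (y) x 25 mm high, straight part of its sides 60 mm apart, 0.15 kg; origin: centre of its underside, z up. Starts on the table behind the box, long side roughly across the robot's view; best gripped from above across its 63 mm.
- pill_tub: bystander: white tub, 41 mm across, 83 mm tall; origin: centre of its underside.
- pepper_jar: bystander: spice jar, 45 mm across, 100 mm tall; origin: centre of its underside.
- salt_shaker: bystander: salt shaker, 44 mm across, 90 mm tall; origin: centre of its underside.
Not all that is in view belongs to the job. What is meant by the fish_tin is not orange, and is the smaller of those in its own colour.

How it is judged (in metres and radians):
On the way, in this order (a step that is already met when the one before it is completed fails the run):
1. the catch arm is held down while the door is pulled past the catch (value of joint catch_arm above 0.007 m and value of joint door_panel between 0.2 and 0.5 rad), for 0.02 s.
2. the door is swung wide open (value of joint door_panel above 1.2 rad), for 0.2 s.
3. every honey jar stands in the box and the tin lies in it (x of honey_a in the frame of picnic_box between -0.066 and 0.066 m and y of honey_a in the frame of picnic_box between -0.105 and 0.105 m and z of honey_a in the frame of picnic_box between -0.01 and 0.02 m and angle between each of honey_a, honey_b, fish_tin's own z axis and vertical below 0.2 rad and x of honey_b in the frame of picnic_box between -0.066 and 0.066 m and y of honey_b in the frame of picnic_box between -0.105 and 0.105 m and z of honey_b in the frame of picnic_box between -0.01 and 0.02 m and x of fish_tin in the frame of picnic_box between -0.0745 and 0.0745 m and y of fish_tin in the frame of picnic_box between -0.1125 and 0.1125 m and z of fish_tin in the frame of picnic_box between -0.01 and 0.02 m), for 0.2 s.
At the end, for the whole second after the job is handed in: Every honey jar stands upright (within 0.2 rad) and at rest on the floor of the picnic box, the tin lies flat on it (within 0.2 rad), the lid is clicked shut (under 0.02 rad, clip back), and the cupboard door is shut (under 0.06 rad) (all of step 3 and value of joint lid_panel below 0.02 rad and value of joint clip_tab below 0.003 m and value of joint door_panel below 0.06 rad and linear speed of each of honey_a, honey_b, fish_tin below 0.03 m/s); the robot touches nothing.
It fails at once if a bystander (pill tub) is moved more than 4 cm or knocked over (distance of pill_tub from where it was at the start of the episode above 0.04 m or angle between pill_tub's own z axis and vertical above 0.5 rad).
It fails at once if a bystander (pepper jar) is moved more than 4 cm or knocked over (distance of pepper_jar from where it was at the start of the episode above 0.04 m or angle between pepper_jar's own z axis and vertical above 0.5 rad).
It fails at once if a bystander (salt shaker) is moved more than 4 cm or knocked over (distance of salt_shaker from where it was at the start of the episode above 0.04 m or angle between salt_shaker's own z axis and vertical above 0.5 rad).
Of honey_a, honey_b only 1 to 2 are there at a start; the rules pass over those that are not, and their reading is None.
At some moment in a run one of fish_tin may be knocked a few centimetres aside while the robot is not near it.
It also fails if it takes over 200 s, if anything falls off the work surface, if the arm or the gripper's body presses on something with over 40 N, if the wrist force passes 120 N, or if a joint passes its speed limit or range.

## Working session

There is one attempt and no reset: what is moved stays moved. The work goes in short steps, Python scripts to look and compute and a shell command to move; the robot and the scene stay as the last step left them, time stands still between calls to the robot, and variables do not carry over. Pictures are saved under pics/ and viewed, at most 14 in all, crops included, and the job is handed in when it is done.

```bash
mkdir -p pics; cat > h.py <<'E'
import numpy as np, cv2
from plant import bot
from scipy.spatial.transform import Rotation as R
def K(n):
    c=bot.calibration(n); f=240/np.tan(np.radians(c["vertical_fov"])/2); return c,f
def cam(n,obs=None):
    c,f=K(n)
    if n=="wrist":
        o=obs or bot.get_obs(); T=np.eye(4);T[:3,:3]=R.from_euler('xyz',o["tcp_rot"]).as_matrix();T[:3,3]=o["tool_pos"]
        T=T@np.array(c["tool_from_camera"])
    else:
        Rm=cv2.Rodrigues(np.array(c["rvec"],float))[0];T=np.eye(4);T[:3,:3]=Rm.T;T[:3,3]=-Rm.T@np.array(c["tvec"],float).ravel()
    return T,f,c["cx"],c["cy"]
def ray(C,u,v):
    T,f,cx,cy=C; return T[:3,3],T[:3,:3]@np.array([(u-cx)/f,(v-cy)/f,1])
def onz(C,u,v,z):
    o,d=ray(C,u,v); return o+d*(z-o[2])/d[2]
def pts(C,depth):
    T,f,cx,cy=C; v,u=np.mgrid[:480,:640]
    P=np.stack([(u-cx)/f*depth,(v-cy)/f*depth,depth],-1)@T[:3,:3].T+T[:3,3]; P[depth==0]=np.nan; return P
def proj(C,p):
    T,f,cx,cy=C; q=T[:3,:3].T@(np.array(p)-T[:3,3]); return q[0]/q[2]*f+cx,q[1]/q[2]*f+cy
def shot(n,name=None):
    o=bot.get_obs(); im,d=bot.capture(n); C=cam(n,o)
    np.savez(f"{name or n}.npz",im=im,d=d,T=C[0],k=C[1:])
    cv2.imwrite(f"pics/{name or n}.png",im[...,::-1]); return im,d,C
def load(n):
    z=np.load(n+".npz"); return z["im"],z["d"],(z["T"],*z["k"])
def st():
    o=bot.get_obs(); print({k:np.round(o[k],3).tolist() for k in("time","tool_pos","tcp_rot","joint_positions","contact_force","grip_width","finger_force")})
def rel(p):  # world target -> tool-frame shift cm
    o=bot.get_obs(); print(np.round(R.from_euler('xyz',o["tcp_rot"]).as_matrix().T@(np.array(p)-o["tool_pos"])/10,2))
E
python3 - <<'E'
from h import *
for n in("scene","top"): im,d,C=shot(n,n+"0"); print(n,C[0].round(2).tolist(),C[1:])
print(bot.calibration("scene"),bot.calibration("wrist"),bot.grip_point_offset); st()
E
```

```text
scene [[0.24, 0.85, -0.47, 1147.74], [0.97, -0.21, 0.11, -313.51], [-0.0, -0.49, -0.87, 1415.33], [0.0, 0.0, 0.0, 1.0]] (np.float64(558.4847615723231), 327.5399239036552, 231.69317281978834)
top [[0.01, -1.0, 0.08, 350.14], [-1.0, -0.01, -0.0, -122.31], [0.0, -0.08, -1.0, 1110.29], [0.0, 0.0, 0.0, 1.0]] (np.float64(443.0852084414107), 318.9191361582329, 232.95686581122058)
{'vertical_fov': 46.50970126407763, 'cx': 327.5399239036552, 'cy': 231.69317281978834, 'rvec': array([ 2.13357132,  1.67217999, -0.43485205]), 'tvec': array([  32.95569411, -353.00075954, 1814.67898468])} {'vertical_fov': 59.80447573416464, 'cx': 321.5372924539653, 'cy': 242.55349054542202, 'tool_from_camera': array([[-5.25427212e-04, -9.58232133e-01, -2.85991090e-01,
         7.70740969e+01],
       [ 9.99999467e-01, -2.49171586e-04, -1.00234840e-03,
         1.13353023e+00],
       [ 8.89221593e-04, -2.85991464e-01,  9.58231753e-01,
        -1.58759309e+02],
       [ 0.00000000e+00,  0.00000000e+00,  0.00000000e+00,
         1.00000000e+00]])} -18.8
{'time': 0.1, 'tool_pos': [153.511, -501.667, 226.139], 'tcp_rot': [-3.14, -0.0, 0.297], 'joint_positions': [-1.42, 0.343, 1.525, 0.0, 1.275, -0.146], 'contact_force': [-0.178, 0.281, 0.301], 'grip_width': 91.388, 'finger_force': 0.0}
```

View pics/scene0.png

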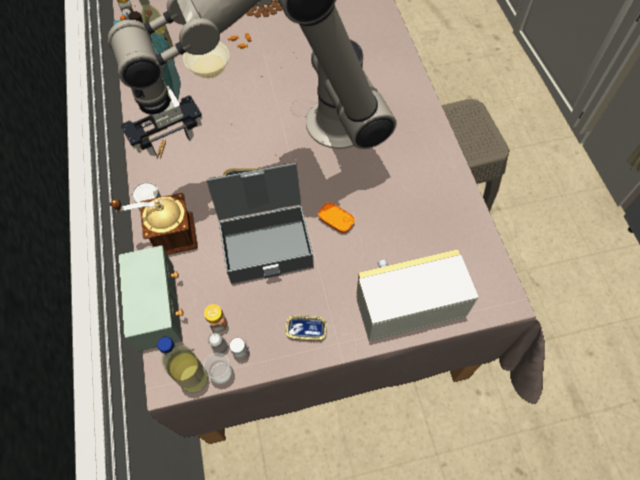

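View pics/top0.png

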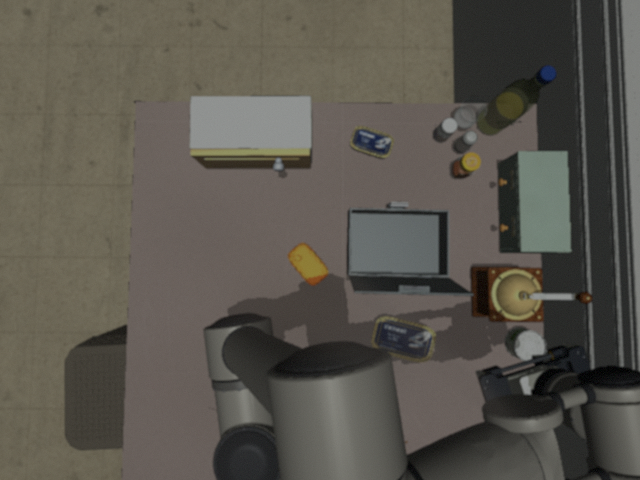

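The top view shows a small blue tin (371,142), a larger blue tin (404,338) and an orange tin (308,263). The candidate is the small blue one behind the box. The cupboard is at (250,125) with its knob at (279,165), the box is at (398,243) and the clip at (398,205).

```bash
python3 - <<'E'
from h import *
im,d,C=load("top0"); P=pts(C,d); hsv=cv2.cvtColor(im,cv2.COLOR_RGB2HSV)
def rect(m,z,name):
    n,l,s,c=cv2.connectedComponentsWithStats(m.astype(np.uint8)); 
    for i in range(1,n):
        if s[i,4]<150: continue
        v,u=np.nonzero(l==i); Z=np.nanmedian(P[v,u,2]); W=np.array([onz(C,a,b,z if z else Z)[:2] for a,b in zip(u,v)],np.float32)
        r=cv2.minAreaRect(W); print(name,s[i,:5],"z",Z.round(1),"c",np.round(r[0],1),"sz",np.round(r[1],1),"ang",round(r[2],2))
box=np.zeros((480,640),bool); box[90:165,180:320]=1
z=P[...,2]
print("table z",np.nanmedian(z[180:200,150:180]))
rect(box&(abs(z-145)<12),145,"cupb+door")
wood=box&(hsv[...,1]>60)&(hsv[...,0]<40)&(z>100)
white=box&(hsv[...,1]<40)&(z>130)
rect(white,145,"roof"); rect(wood,145,"door")
b=np.zeros_like(box); b[165:182,265:290]=1; v,u=np.nonzero(b&(z>80)); print("knobpts",len(u),np.nanmedian(P[v,u],0),P[v,u].min(0),P[v,u].max(0))
t=np.zeros_like(box); t[120:165,340:400]=1
rect(t&(z>12),25,"tin"); t=np.zeros_like(box); t[310:365,360:440]=1; rect(t&(z>12),25,"bigtin")
b=np.zeros_like(box); b[195:300,335:480]=1
rect(b&(z>70)&(z<95),82,"rim"); rect(b&(z<12)&(hsv[...,1]<60)&(z>-8),4,"floor")
for s in[(240,320),(400,210),(400,270),(400,290),(350,240),(447,240)]: print(s,P[s[1],s[0]].round(1))
for a,bx in{"byst":(430,100,495,185)}.items():
    t=np.zeros_like(box); t[bx[1]:bx[3],bx[0]:bx[2]]=1; rect(t&(z>60),None,"byst")
E
python3 - <<'E'
from h import *
im,_,_=load("top0"); c=im[90:310,180:500]; cv2.imwrite("pics/c1.png",cv2.resize(c,None,fx=2.5,fy=2.5,interpolation=cv2.INTER_CUBIC)[...,::-1])
E
```

```text
table z 0.40346688799263575
cupb+door [ 189   95  122   62 7325] z 145.1 c [662.5  30.3] sz [138.7 268.6] ang 0.43
roof [ 189   95  122   54 6423] z 145.2 c [671.5  30.3] sz [120.7 268.6] ang 0.43
door [ 190  149  121   12 1350] z 142.5 c [596.6  28.3] sz [ 24.8 265.7] ang 0.4
knobpts 57 [572.56519281 -31.83500792 125.12629485] [567.22938047 -41.08387358 115.65145414] [578.7405691  -20.5533843  130.49052751]
tin [350 125  44  32 981] z 22.1 c [ 664.1 -254.4] sz [104.2  63.6] ang 71.63
bigtin [ 360  316   75   49 2694] z 31.5 c [ 174.9 -315.7] sz [114.1 179.4] ang 0.31
rim [348 207 101  71 837] z 81.3 c [ 408.2 -309.6] sz [232.5 159.8] ang 89.08
floor [ 335  195  145  105 5910] z 0.0 c [ 401.6 -347.9] sz [260.3 364.1] ang 0.33
floor [ 350  213   90   62 5274] z 3.7 c [ 410.5 -315.1] sz [222.5 150.3] ang 89.02
(240, 320) [249.   22.7 265.2]
(400, 210) [ 484.  -315.8   76.4]
(400, 270) [ 342.9 -328.4    3.1]
(400, 290) [ 305.8 -283.2  244.2]
(350, 240) [ 412.2 -197.9   82.3]
(447, 240) [ 413.7 -423.9   81.2]
byst [460 100  35  28 488] z 79.7 c [ 717.8 -500.7] sz [81.3 66. ] ang 88.63
byst [439 117  18  18 240] z 81.7 c [ 684.9 -429.2] sz [35.3 43.2] ang 45.27
byst [460 130  17  17 199] z 84.0 c [ 656.1 -477.2] sz [33.4 39.4] ang 44.16
byst [456 152  25  23 425] z 99.1 c [ 592.5 -469.6] sz [49.8 57.8] ang 7.58
```

View pics/c1.png

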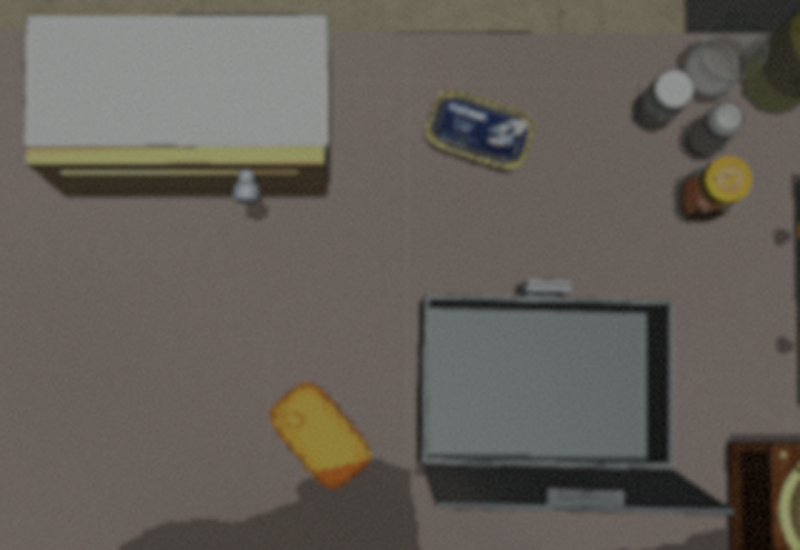

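The chosen tin is the small blue one at (371,142) in the top view. It measures 104 x 64 mm, while the other blue one is clearly bigger. I'll go above it with the wrist camera.

```bash
python3 - <<'E'
from h import *
rel([200,-480,370]); rel([590,-270,370]); rel([620,-265,250])
E
```

```text
[  5.08  -0.73 -14.38]
[ 48.52  -9.41 -14.36]
[51.53 -8.99 -2.36]
```

```bash
python3 -m crank '[[[1,0,0,-5,0],[1,0,0,-10,0],[1,0,0,-14.4,0],[1,5,-1,-14.4,0],[1,10,-2,-14.4,0],[1,15,-3,-14.4,0],[1,20,-4,-14.4,-8],[1,25,-5,-14.4,-16],[1,30,-6,-14.4,-24],[1,35,-7,-14.4,-32]]]'; python3 - <<'E'
from h import *
st(); rel([664,-254,240])
E
```

```text
time: 1.1
tool_pos: [463.2, -334.6, 370.4]
tcp_rot: [-3.141, 0.0, 0.861]
contact_force: [0.2, -1.3, -0.5]
grip_width: 91.4
finger_force: 0.0
{'time': 1.1, 'tool_pos': [463.209, -334.604, 370.426], 'tcp_rot': [-3.141, 0.0, 0.861], 'joint_positions': [-0.76, 0.372, 1.092, -0.0, 1.678, -0.05], 'contact_force': [0.167, -1.303, -0.538], 'grip_width': 91.353, 'finger_force': 0.0}
[19.2   9.99 13.04]
```

```bash
python3 -m crank '[[[1,4,2,2,-7],[1,8,4,4,-14],[1,12,6,6,-22],[1,16,8,9,-22],[1,19.2,10,13,-22],[1,19.2,10,13,-22],[1,19.2,10,13,-22],[1,19.2,10,13,-22],[1,19.2,10,13,-22],[1,19.2,10,13,-22]]]'; python3 - <<'E'
from h import *
st(); im,d,C=shot("wrist","w1"); P=pts(C,d)
z=P[...,2]; m=(z>10)&(z<40)&(np.hypot(P[...,0]-664,P[...,1]+254)<90)
n,l,s,c=cv2.connectedComponentsWithStats(m.astype(np.uint8)); i=1+s[1:,4].argmax(); m=l==i
W=P[m]; r=cv2.minAreaRect(W[:,:2].astype(np.float32)); print(s[i],np.percentile(W[:,2],[5,50,95]),r)
u,v=c[i]; print("centre px",u,v)
# two-view height: centre ray from top0 vs wrist
i0,d0,C0=load("top0"); P0=pts(C0,d0); z0=P0[...,2]; t=np.zeros_like(z0,bool); t[120:165,340:400]=1; v0,u0=np.nonzero(t&(z0>12))
def tri(a,b):
    (o1,d1),(o2,d2)=a,b; k=np.linalg.lstsq(np.c_[d1,-d2],o2-o1,rcond=None)[0]; return (o1+k[0]*d1+o2+k[1]*d2)/2
print("tri",tri(ray(C,u,v),ray(C0,u0.mean(),v0.mean())))
E
```

```text
time: 2.1
tool_pos: [662.7, -257.9, 243.2]
tcp_rot: [3.138, 0.001, 1.238]
contact_force: [-0.7, 0.4, 0.5]
grip_width: 91.8
finger_force: 0.0
{'time': 2.1, 'tool_pos': [662.651, -257.882, 243.235], 'tcp_rot': [3.138, 0.001, 1.238], 'joint_positions': [-0.479, 0.701, 0.875, -0.0, 1.562, -0.146], 'contact_force': [-0.725, 0.408, 0.455], 'grip_width': 91.792, 'finger_force': 0.0}
[ 284  146   70  113 7250] [21.27407988 22.78882936 25.07192417] ((661.486328125, -256.76239013671875), (104.6734390258789, 62.75441360473633), 72.10067749023438)
centre px 318.9321379310345 201.27889655172413
tri [ 662.73270313 -253.9403197    29.21523751]
```

View pics/w1.png

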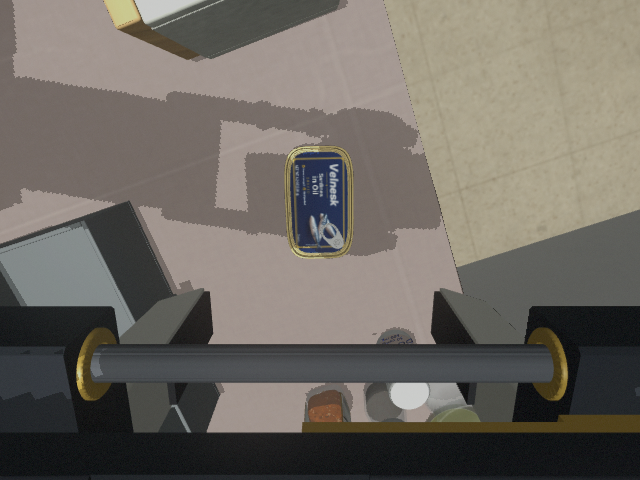

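The crop at (319,201) shows a blue tin labelled "Velnesk … in Oil", 105 x 63 mm, centred near (662,-255). This is the right one, so I'll descend and grip it.

```bash
python3 -m crank '[[[1,0.2,-0.15,4,-1],[1,0.2,-0.15,8,-1],[1,0.2,-0.15,12,-1],[1,0.2,-0.15,16,-1],[1,0.2,-0.15,19,-1],[1,0.2,-0.15,21,-1],[1,0.2,-0.15,22.5,-1],[1,0.2,-0.15,23.4,-1],[1,0.2,-0.15,23.6,-1],[1,0.2,-0.15,23.6,-1]]]'; python3 -m crank '[[[0.4,0,0,0,0],[0.4,0,0,0,0],[0.4,0,0,0,0],[0.4,0,0,0,0],[0.4,0,0,0,0],[0.4,0,0,0,0],[0.4,0,0,-4,0],[0.4,0,0,-8,0],[0.4,0,0,-12,0],[0.4,0,0,-16,0]]]'; python3 - <<'E'
from h import *
st()
c=np.array([408.5,-311.5]);a=-0.016
p=c+R.from_euler('z',a).as_matrix()[:2,:2]@[6,-15]; print(p)
rel([*p,200])
E
```

```text
time: 3.15
tool_pos: [662.8, -254.7, 5.6]
tcp_rot: [3.14, 0.0, 1.257]
contact_force: [-0.2, -0.2, -0.4]
grip_width: 91.8
finger_force: 0.0
time: 4.15
tool_pos: [661.9, -254.1, 165.7]
tcp_rot: [-3.14, -0.0, 1.257]
contact_force: [0.8, -0.1, -1.8]
grip_width: 59.4
finger_force: 30.0
{'time': 4.15, 'tool_pos': [661.921, -254.131, 165.684], 'tcp_rot': [-3.14, -0.0, 1.257], 'joint_positions': [-0.475, 0.737, 1.014, -0.0, 1.391, -0.16], 'contact_force': [0.751, -0.06, -1.799], 'grip_width': 59.361, 'finger_force': 30.0}
[ 414.25924226 -326.59407595]
[-14.54 -21.32  -3.41]
```

```bash
python3 -m crank '[[[0.4,-2,-3,-3.4,8],[0.4,-4,-6,-3.4,16],[0.4,-6,-9,-3.4,24],[0.4,-8,-12,-3.4,32],[0.4,-10,-15,-3.4,40],[0.4,-12,-18,-3.4,48],[0.4,-14.5,-21.3,-3.4,56],[0.4,-14.5,-21.3,-3.4,64],[0.4,-14.5,-21.3,-3.4,73],[0.4,-14.5,-21.3,-3.4,73]]]'; python3 - <<'E'
from h import *
st(); shot("scene","s1"); rel([414.2,-325,200])
im,d,C=shot("top","t1"); P=pts(C,d); z=P[...,2]
E
```

```text
time: 5.15
tool_pos: [414.5, -326.5, 198.6]
tcp_rot: [-3.141, 0.0, -0.02]
contact_force: [0.3, -0.1, -2.6]
grip_width: 58.9
finger_force: 30.0
{'time': 5.15, 'tool_pos': [414.526, -326.522, 198.62], 'tcp_rot': [-3.141, 0.0, -0.02], 'joint_positions': [-0.812, 0.371, 1.561, -0.0, 1.209, 0.778], 'contact_force': [0.264, -0.134, -2.61], 'grip_width': 58.936, 'finger_force': 30.001}
[-0.06 -0.14 -0.14]
```

View pics/s1.png

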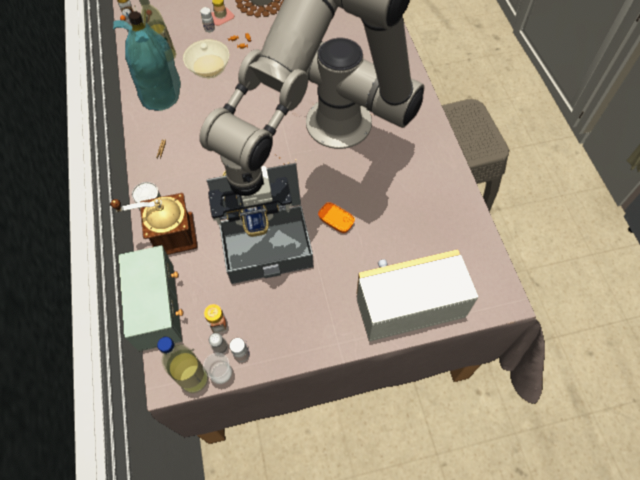

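The tin is held over the box, and the raised lid is just behind the gripper. I'll check the arm's clearance to the lid from the depth image before lowering.

```bash
python3 - <<'E'
from h import *
for n in("s1","t1"):
    im,d,C=load(n); P=pts(C,d).reshape(-1,3)
    for x0 in range(240,430,15):
        m=(P[:,0]>x0)&(P[:,0]<=x0+15)&(P[:,1]>-430)&(P[:,1]<-195)&(P[:,2]>252)
        if m.sum()>5: print(n,x0,m.sum(),np.percentile(P[m,2],[0.5,50,99.5]).round())
    m=(P[:,0]>280)&(P[:,0]<345)&(P[:,1]>-430)&(P[:,1]<-195)&(P[:,2]>100)&(P[:,2]<252); print("lid",np.percentile(P[m],[1,50,99],axis=0).round())
E
```

```text
s1 240 37 [621. 650. 661.]
s1 255 94 [598. 643. 660.]
s1 270 217 [537. 625. 657.]
s1 285 465 [529. 607. 654.]
s1 300 626 [531. 594. 643.]
s1 315 489 [537. 607. 634.]
s1 330 368 [537. 605. 620.]
s1 345 202 [532. 591. 613.]
s1 360 222 [303. 564. 613.]
s1 375 670 [280. 558. 605.]
s1 390 766 [284. 549. 574.]
s1 405 838 [286. 536. 562.]
s1 420 1022 [283. 476. 561.]
lid [[ 293. -422.  104.]
 [ 303. -247.  213.]
 [ 325. -196.  246.]]
t1 240 186 [579. 647. 660.]
t1 255 479 [585. 637. 659.]
t1 270 773 [598. 626. 657.]
t1 285 980 [592. 617. 653.]
t1 300 1118 [558. 613. 645.]
t1 315 1022 [547. 614. 634.]
t1 330 847 [540. 609. 621.]
t1 345 742 [504. 596. 611.]
t1 360 868 [511. 555. 611.]
t1 375 1539 [282. 551. 606.]
t1 390 1702 [300. 551. 578.]
t1 405 1571 [304. 549. 560.]
t1 420 1231 [302. 552. 560.]
lid [[ 298. -424.  101.]
 [ 317. -381.  161.]
 [ 326. -357.  243.]]
```

```bash
python3 -m crank '[[[0.4,0,-0.65,3,0],[0.4,0,-0.65,7,0],[0.4,0,-0.65,10,0],[0.4,0,-0.65,13,0],[0.4,0,-0.65,15,0],[0.4,0,-0.65,16.5,0],[0.4,0,-0.65,17.7,0],[0.4,0,-0.65,18.4,0],[0.4,0,-0.65,18.7,0],[0.4,0,-0.65,18.7,0]]]'; python3 -m crank '[[[0.4,0,0,0,0],[0.4,0,0,0.1,0],[0.8,0,0,0.1,0],[0.8,0,0,0.1,0],[0.8,0,0,0.1,0],[0.8,0,0,-3,0],[0.8,0,0,-7,0],[0.8,0,0,-11,0],[0.8,0,0,-15,0],[0.8,0,0,-19,0]]]'; python3 - <<'E'
from h import *
st()
rel([450,-250,215]); rel([576,-30,200]); rel([576,-30,103])
E
```

```text
time: 6.25
tool_pos: [415.3, -320.0, 11.8]
tcp_rot: [3.141, -0.0, -0.017]
contact_force: [-0.1, -0.6, -1.5]
grip_width: 58.6
finger_force: 30.0
time: 7.25
tool_pos: [414.9, -319.8, 203.7]
tcp_rot: [3.141, -0.0, -0.017]
contact_force: [1.4, -0.0, 0.7]
grip_width: 73.4
finger_force: 0.0
{'time': 7.25, 'tool_pos': [414.879, -319.776, 203.657], 'tcp_rot': [3.141, -0.0, -0.017], 'joint_positions': [-0.803, 0.359, 1.565, -0.0, 1.217, 0.785], 'contact_force': [1.357, -0.011, 0.657], 'grip_width': 73.427, 'finger_force': 0.0}
[ 3.39 -7.04 -1.14]
[ 15.61 -29.25   0.36]
[ 15.6  -29.26  10.06]
```

```bash
python3 -m crank '[[[0.6,2.2,-4.2,0,0],[0.6,4.4,-8.4,0,0],[0.6,6.6,-12.6,0,0],[0.6,8.8,-16.8,0,-1],[0.6,11,-21,0,-1.4],[0.6,13.2,-25.2,0,-1.4],[0.6,15.6,-29.2,0,-1.4],[0.6,15.6,-29.2,0,-1.4],[0.6,15.6,-29.2,0,-1.4],[0.6,15.6,-29.2,0,-1.4]]]'; python3 - <<'E'
from h import *
st()
im,d,C=shot("top","t2"); P=pts(C,d); z=P[...,2]
b=np.zeros(z.shape,bool); b[205:280,345:450]=1; m=b&(z>15)&(z<45); W=P[m]; print("tin in box",len(W),cv2.minAreaRect(W[:,:2].astype(np.float32)),np.median(W[:,2]))
im,d,C=shot("wrist","w2"); P=pts(C,d)
x,y,z=P[...,0],P[...,1],P[...,2]
m=(z>139)&(z<152)&(x>580)&(x<640)&(y>-130)&(y<170); W=P[m]; print("door/roof top pts",len(W),W.min(0),W.max(0),np.median(W[:,2]))
m=(z>100)&(z<135)&(x>555)&(x<592)&(abs(y+30)<25); W=P[m]; print("knob",len(W),np.percentile(W,[2,50,98],axis=0))
E
```

```text
time: 8.25
tool_pos: [575.7, -31.5, 201.7]
tcp_rot: [3.141, 0.0, 0.006]
contact_force: [-0.2, -0.3, -0.6]
grip_width: 55.0
finger_force: 0.0
{'time': 8.25, 'tool_pos': [575.66, -31.461, 201.664], 'tcp_rot': [3.141, 0.0, 0.006], 'joint_positions': [-0.187, 0.456, 1.417, -0.001, 1.268, 1.377], 'contact_force': [-0.169, -0.322, -0.609], 'grip_width': 55.02, 'finger_force': 0.0}
tin in box 1463 ((416.1315002441406, -309.09442138671875), (231.7446746826172, 163.690185546875), 89.7018814086914) 26.08735925153246
door/roof top pts 40248 [ 593.31819603 -106.88536733  142.09500791] [639.99928244 140.22580723 149.20553337] 145.75229465525382
knob 1267 [[567.91539244 -43.34337064 118.29878913]
 [577.93294888 -32.45012985 126.12184884]
 [588.20584663 -21.63721318 130.06981883]]
```

View pics/w2.png

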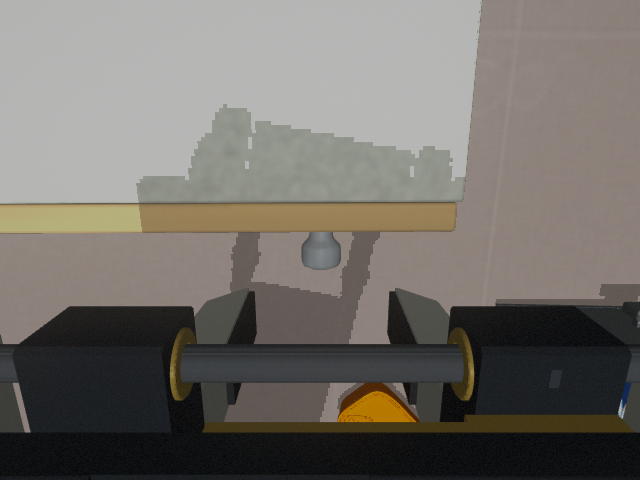

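```bash
python3 - <<'E'
from h import *
im,d,C=load("w2")
for p in[(456,232),(456,205),(463,205),(0,232),(0,204),(463,200),(141,204),(141,232)]: print(p,onz(C,*p,145).round(1))
for p in[(301,250),(341,250),(321,268),(321,235)]: print("knob",p,onz(C,*p,117).round(1))
E
```

```text
(456, 232) [ 594.9 -104.6  145. ]
(456, 205) [ 609.6 -103.2  145. ]
(463, 205) [ 609.6 -106.9  145. ]
(0, 232) [593.6 139.3 145. ]
(0, 204) [608.9 136.  145. ]
(463, 200) [ 612.3 -106.6  145. ]
(141, 204) [609.3  62.  145. ]
(141, 232) [594.   63.9 145. ]
knob (301, 250) [575.4 -20.2 117. ]
knob (341, 250) [575.6 -44.7 117. ]
knob (321, 268) [563.8 -32.5 117. ]
knob (321, 235) [585.  -32.4 117. ]
```

```bash
python3 -m crank '[[[0.6,-0.15,0.1,3,0],[0.6,-0.15,0.1,6,0],[0.6,-0.15,0.1,8.5,0],[0.6,-0.15,0.1,9.7,0],[0.6,-0.15,0.1,9.9,0],[0.6,-0.15,0.1,9.9,0],[0.1,-0.15,0.1,9.9,0],[0.1,-0.15,0.1,9.9,0],[0.1,-0.15,0.1,9.9,0],[0.1,-0.15,0.1,9.9,0]]]'; python3 -m crank '[[[0.1,0,0,0,0],[0.1,-0.55,-0.1,0,1.7],[0.1,-1.1,-0.25,0,3.4],[0.1,-1.65,-0.4,0,5.2],[0.1,-2.2,-0.55,0,6.9],[0.1,-2.75,-0.75,0,8.6],[0.1,-3.3,-0.95,0,10.3],[0.1,-3.45,-1,0,10.8],[0.1,-3.45,-1,0,10.8],[0.1,-3.45,-1,0,10.8]]]'
```

```text
time: 9.35
tool_pos: [574.9, -31.7, 103.2]
tcp_rot: [3.141, -0.001, 0.007]
contact_force: [0.5, 0.5, -1.6]
grip_width: 27.7
finger_force: 0.0
time: 10.35
tool_pos: [540.2, -21.9, 103.0]
tcp_rot: [-3.142, -0.0, -0.181]
contact_force: [0.5, 2.5, 5.0]
grip_width: 22.2
finger_force: 30.0
```

```bash
python3 -m crank '[[[0.5,0,0,0,0],[0.5,0,0,0,0],[0.5,0,0,0,0],[0.5,0,0,-3,0],[0.5,0,0,-6,0],[0.5,0,0,-9,0],[0.5,0,0,-12,0],[0,0,0,-12,0],[0,0,0,-12,0],[0,0,0,-12,0]]]'; python3 - <<'E'
from h import *
st()
im,d,C=shot("wrist","w3"); P=pts(C,d); x,y,z=P[...,0],P[...,1],P[...,2]
m=(z>141)&(z<150)&(x>500)&(x<600)&(y>-130)&(y<80); W=P[m]; r=cv2.minAreaRect(W[:,:2].astype(np.float32)); print(len(W),r,cv2.boxPoints(r).round(1).tolist())
m=(z>113)&(z<133)&(x>540)&(x<615)&(y>-110)&(y<-30); W=P[m]; print("catch",len(W),np.percentile(W,[2,50,98],axis=0).round(1))
E
```

```text
time: 11.35
tool_pos: [539.3, -21.9, 221.4]
tcp_rot: [3.141, 0.003, -0.182]
contact_force: [0.2, -0.3, 0.8]
grip_width: 26.7
finger_force: 0.0
{'time': 11.35, 'tool_pos': [539.32, -21.945, 221.353], 'tcp_rot': [3.141, 0.003, -0.182], 'joint_positions': [-0.183, 0.375, 1.49, -0.0, 1.279, 1.57], 'contact_force': [0.238, -0.28, 0.811], 'grip_width': 26.74, 'finger_force': 0.0}
8889 ((571.02099609375, -8.642799377441406), (182.7316131591797, 16.54164695739746), 79.85689544677734) [[546.7999877929688, -97.0999984741211], [563.0999755859375, -100.0], [595.2999877929688, 79.80000305175781], [579.0, 82.80000305175781]]
catch 3025 [[544.8 -91.  116.2]
 [585.5 -67.5 125.7]
 [609.5 -31.4 130.9]]
```

View pics/w3.png

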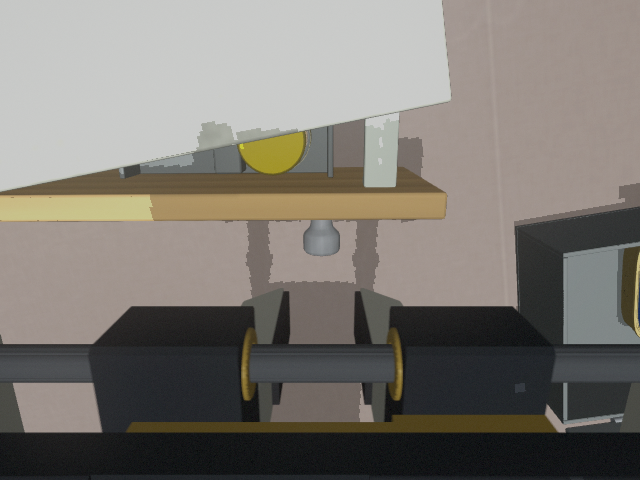

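The door is ajar at about 0.177 rad. The white catch arm shows in the gap at (381,150), and a yellow jar lid shows in the outer rack place at (272,150). Next I'll press the catch with closed fingers.

```bash
python3 -m crank '[[[0,3,1.8,0,0],[0,5.8,3.6,0,0],[0,5.8,3.6,3,0],[0,5.8,3.6,5.5,0],[0,5.8,3.6,7.5,0],[0,5.8,3.6,8.8,0],[0,5.8,3.6,9.4,0],[0,5.8,3.6,9.4,0],[0,5.8,3.6,9.4,0],[0,5.8,3.6,9.4,0]]]'; python3 -m crank '[[[0,0,0,0.5,0],[0,0,0,1,0],[0,0,0,1.3,0],[0,0,0,1.5,0],[0,0,0,1.5,0],[0,0,0,1.5,0],[0,0,0,1.5,0],[0,0,0,1.5,0],[0,0,0,1.5,0],[0,0,0,1.5,0]]]'
```

```text
time: 12.4
tool_pos: [591.2, -68.0, 129.8]
tcp_rot: [3.141, -0.002, -0.181]
contact_force: [0.8, 0.9, -1.1]
grip_width: 0.6
finger_force: 0.0
time: 13.4
tool_pos: [590.8, -68.0, 114.1]
tcp_rot: [3.141, -0.001, -0.181]
contact_force: [-0.5, -1.2, 5.3]
grip_width: 0.5
finger_force: 2.6
```

```bash
python3 - <<'E'
from h import *
H=np.array([609.5,158]);o=bot.get_obs();p0=o["tool_pos"][:2];y=o["tcp_rot"][2];Rm=R.from_euler('xyz',o["tcp_rot"]).as_matrix().T
for a,b in[(.2,10),(.25,9),(.3,9),(.36,9),(.42,9),(.48,9),(.54,9),(.6,9)]:
    p=H+226*np.array([-np.sin(a),-np.cos(a)])+b*np.array([np.cos(a),-np.sin(a)])
    print(a,p.round(1),(Rm@[*(p-p0),0]/10).round(2)[:2],np.degrees(a+y).round(1))
E
```

```text
0.2 [574.4 -65.5] [-1.66  0.05] 1.1
0.25 [562.3 -63.2] [-2.89  0.05] 3.9
0.3 [551.3 -60.6] [-4.02 -0.02] 6.8
0.36 [538.3 -56.7] [-5.37 -0.16] 10.2
0.42 [525.6 -52. ] [-6.7  -0.39] 13.7
0.48 [513.1 -46.6] [-8.02 -0.7 ] 17.1
0.54 [501.  -40.5] [-9.32 -1.08] 20.5
0.6 [489.3 -33.6] [-10.6   -1.55] 24.0
```

```bash
python3 -m crank '[[[0,0,0,0.2,0],[0,-0.8,0,0.25,0.5],[0,-1.6,0,0.25,1],[0,-2.3,0,0.25,2.5],[0,-2.9,0,0.25,4],[0,-3.5,0,0.25,5.4],[0,-4,0,0.25,6.8],[0,-4.7,-0.1,0.25,8.5],[0,-5.4,-0.15,0.25,10],[0,-6,-0.3,0.25,12]]]'; python3 - <<'E'
from h import *
st()
H=np.array([609.5,158]);o=bot.get_obs();p0=o["tool_pos"][:2];y=o["tcp_rot"][2];Rm=R.from_euler('xyz',o["tcp_rot"]).as_matrix().T
for a,b in[(.45,9),(.55,10),(.65,11),(.75,12),(.85,13),(.95,15),(1.05,16),(1.15,18),(1.25,19),(1.35,20),(1.45,21)]:
    p=H+226*np.array([-np.sin(a),-np.cos(a)])+b*np.array([np.cos(a),-np.sin(a)])
    print(a,p.round(1),(Rm@[*(p-p0),0]/10).round(2)[:2],np.degrees(a+y).round(1))
E
```

```text
time: 14.4
tool_pos: [532.1, -54.6, 111.7]
tcp_rot: [3.141, -0.001, -0.392]
contact_force: [-1.0, -3.8, 5.7]
grip_width: 0.5
finger_force: 2.9
{'time': 14.4, 'tool_pos': [532.112, -54.55, 111.703], 'tcp_rot': [3.141, -0.001, -0.392], 'joint_positions': [-0.245, 0.479, 1.656, -0.001, 1.005, 1.718], 'contact_force': [-0.984, -3.772, 5.661], 'grip_width': 0.52, 'finger_force': 2.866}
0.45 [519.3 -49.4] [-1.38  0.01] 3.3
0.55 [499.9 -39.9] [-3.54 -0.12] 9.1
0.65 [481.5 -28.6] [-5.67 -0.47] 14.8
0.75 [464.2 -15.5] [-7.76 -1.01] 20.5
0.85 [448.3  -0.9] [-9.79 -1.75] 26.2
0.95 [434.4  14.3] [-11.66  -2.63] 32.0
1.05 [421.4  31.7] [-13.52  -3.74] 37.7
1.15 [410.6  49.3] [-15.2   -4.95] 43.4
1.25 [401.   68.7] [-16.82  -6.38] 49.2
1.35 [393.4  89. ] [-18.31  -7.97] 54.9
1.45 [387.7 109.9] [-19.63  -9.68] 60.6
```

```bash
python3 -m crank '[[[0,-1.4,0,0,3],[0,-2.5,-0.05,0,6],[0,-3.6,-0.1,0,9],[0,-4.7,-0.3,0,12],[0,-5.7,-0.5,0,15],[0,-6.8,-0.75,0,18],[0,-7.8,-1,0,21],[0,-8.8,-1.4,0,24],[0,-9.8,-1.75,0,27],[0,-10.7,-2.2,0,30]]]'; python3 - <<'E'
from h import *
H=np.array([609.5,158]);o=bot.get_obs();p0=o["tool_pos"][:2];y=o["tcp_rot"][2];Rm=R.from_euler('xyz',o["tcp_rot"]).as_matrix().T
for a,b in[(.95,10),(1.05,11),(1.15,12),(1.25,13),(1.35,15),(1.45,16),(1.5,16),(1.55,17)]:
    p=H+226*np.array([-np.sin(a),-np.cos(a)])+b*np.array([np.cos(a),-np.sin(a)])
    print(a,p.round(1),(Rm@[*(p-p0),0]/10).round(2)[:2],np.degrees(a+y).round(1))
E
```

```text
time: 15.4
tool_pos: [440.8, 7.0, 111.4]
tcp_rot: [3.141, -0.0, -0.916]
contact_force: [-1.3, -1.4, 5.2]
grip_width: 0.9
finger_force: 2.9
0.95 [431.5  18.4] [-1.48  0.05] 1.9
1.05 [418.9  36. ] [-3.64 -0.03] 7.7
1.15 [408.1  54.7] [-5.78 -0.31] 13.4
1.25 [399.1  74.4] [-7.89 -0.8 ] 19.1
1.35 [392.3  93.9] [-9.85 -1.44] 24.8
1.45 [387.1 114.9] [-11.84  -2.3 ] 30.6
1.5 [385.2 126.1] [-12.84  -2.83] 33.4
1.55 [383.9 136.3] [-13.73  -3.36] 36.3
```

```bash
python3 -m crank '[[[0,-1.5,0,0,2],[0,-2.6,0,0,5],[0,-3.6,0,0,8],[0,-4.7,-0.15,0,11],[0,-5.8,-0.3,0,13],[0,-6.8,-0.5,0,15],[0,-7.9,-0.8,0,17],[0,-8.9,-1.1,0,18],[0,-9.9,-1.4,0,18],[0,-10.9,-1.8,0,18]]]';  python3 -m crank '[[[0,0,0,0,0],[0,0,0,0,0],[0,1,0,-0.5,0],[0,1,0,-2,0],[0,1,0,-5,0],[0.6,1,0,-9,0],[0.6,1,0,-13,0],[0.6,1,0,-17,0],[0.6,1,0,-20,0],[0.6,1,0,-20,0]]]'; python3 - <<'E'
from h import *
st()
im,d,C=shot("top","t4")
P=pts(C,d); x,y,z=P[...,0],P[...,1],P[...,2]
E
```

```text
time: 16.4
tool_pos: [389.6, 104.7, 111.6]
tcp_rot: [-3.14, -0.001, -1.229]
contact_force: [1.4, -0.2, 4.9]
grip_width: 0.4
finger_force: 2.9
time: 17.4
tool_pos: [394.3, 94.5, 314.9]
tcp_rot: [-3.135, -0.002, -1.229]
contact_force: [0.6, 0.3, -0.9]
grip_width: 35.7
finger_force: 0.0
{'time': 17.4, 'tool_pos': [394.277, 94.466, 314.927], 'tcp_rot': [-3.135, -0.002, -1.229], 'joint_positions': [0.046, 0.051, 1.651, -0.0, 1.433, 2.846], 'contact_force': [0.56, 0.325, -0.902], 'grip_width': 35.741, 'finger_force': 0.0}
```

View pics/t4.png

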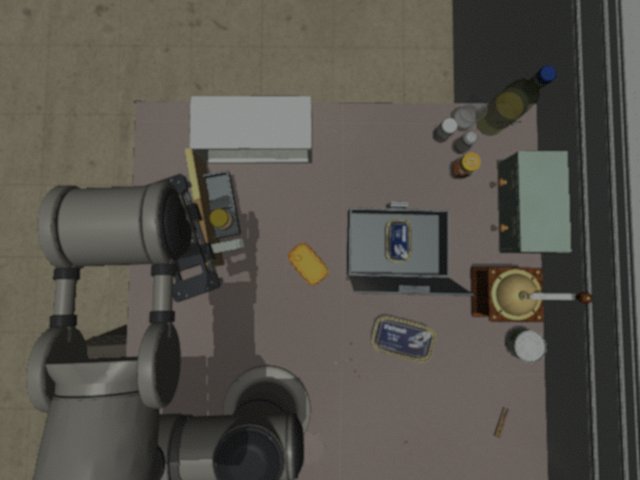

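The door is wide open. Only one jar is in the rack, in the outer place with its lid at (219,218); the inner place is empty. The tin lies in the box at (400,240).

```bash
python3 - <<'E'
from h import *
im,d,C=load("t4"); P=pts(C,d); hsv=cv2.cvtColor(im,cv2.COLOR_RGB2HSV); z=P[...,2]
b=np.zeros(z.shape,bool); b[195:240,200:240]=1
m=b&(hsv[...,1]>120)&(hsv[...,0]>15)&(hsv[...,0]<35)&(z>95)
v,u=np.nonzero(m); print(len(u),u.mean(),v.mean(),np.median(z[m]),"lid on 123:",onz(C,u.mean(),v.mean(),123))
# door top: wood
b=np.zeros(z.shape,bool); b[145:240,180:215]=1
m=b&(hsv[...,1]>60)&(hsv[...,0]<40)&(abs(z-145)<6); r=cv2.minAreaRect(P[m][:,:2].astype(np.float32)); print("door",m.sum(),r)
b=np.zeros(z.shape,bool); b[215:265,380:420]=1; m=b&(z>15)&(z<45); r=cv2.minAreaRect(P[m][:,:2].astype(np.float32)); print("tin",r,np.percentile(z[m],[5,50,95]))
rel([454,111,300]); o=bot.get_obs(); print(np.degrees(o["tcp_rot"][2]))
E
```

```text
309 216.79611650485438 217.93527508090614 122.85794027312863 lid on 123: [457.37807991 103.41918971 123.        ]
door 548 ((509.0025329589844, 147.18443298339844), (207.2464141845703, 17.359466552734375), 11.588420867919922)
tin ((416.53961181640625, -318.68841552734375), (62.63640594482422, 103.46029663085938), 89.75625610351562) [22.51760132 25.92383401 29.77205733]
[ 0.48 -6.27  1.28]
-70.41363996557267
```

```bash
python3 -m crank '[[[0.63,0.5,-3,2,4],[0.63,1,-6,4,8],[0.63,1,-6.2,6,8],[0.63,1,-6.2,6,8],[0.63,1,-6.2,6,8],[0.63,1,-6.2,6,8],[0.63,1,-6.2,6,8],[0.63,1,-6.2,6,8],[0.63,1,-6.2,6,8],[0.63,1,-6.2,6,8]]]'; python3 - <<'E'
from h import *
st(); im,d,C=shot("wrist","w5"); P=pts(C,d); x,y,z=P[...,0],P[...,1],P[...,2]; hsv=cv2.cvtColor(im,cv2.COLOR_RGB2HSV)
m=(hsv[...,1]>120)&(hsv[...,0]>15)&(hsv[...,0]<35)&(z>105)&(z<130)&(np.hypot(x-457,y-101)<45)
v,u=np.nonzero(m); (cu,cv_),r=cv2.minEnclosingCircle(np.c_[u,v].astype(np.float32)); print(len(u),u.mean(),v.mean(),cu,cv_,r,np.median(z[m]),"at123",onz(C,u.mean(),v.mean(),123),onz(C,cu,cv_,123))
i0,d0,C0=load("t4")
a,b=ray(C,u.mean(),v.mean()),ray(C0,216.8,217.9); k=np.linalg.lstsq(np.c_[a[1],-b[1]],b[0]-a[0],rcond=None)[0]; print("tri",a[0]+k[0]*a[1],b[0]+k[1]*b[1])
E
```

```text
time: 18.45
tool_pos: [454.5, 106.4, 251.5]
tcp_rot: [-3.141, -0.0, -1.368]
contact_force: [0.6, -0.5, -0.6]
grip_width: 58.1
finger_force: 0.0
{'time': 18.45, 'tool_pos': [454.455, 106.351, 251.49], 'tcp_rot': [-3.141, -0.0, -1.368], 'joint_positions': [0.066, 0.214, 1.632, -0.0, 1.295, 3.005], 'contact_force': [0.552, -0.52, -0.646], 'grip_width': 58.089, 'finger_force': 0.0}
2773 319.6595744680851 221.56581319870176 311.9082336425781 234.88560485839844 45.625919342041016 123.67121502278184 at123 [457.28754561  98.7368502  123.        ] [460.76224541 109.44021764 123.        ]
tri [457.19735264  99.22987425 120.95755121] [457.5655957  103.63967793 122.00576665]
```

View pics/w5.png

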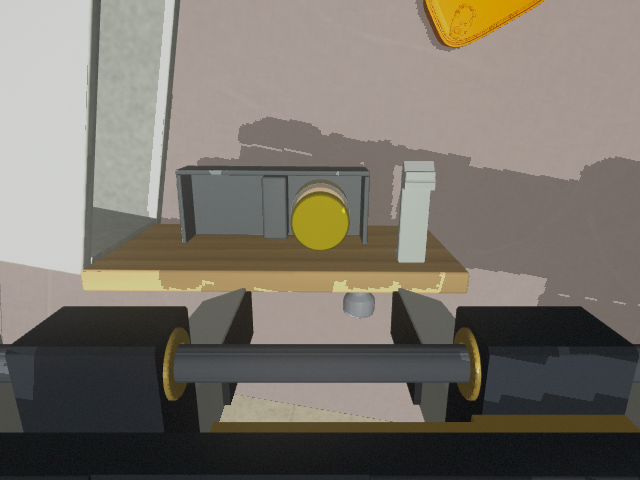

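The wrist view shows the lid centred at (319,221), at world (457.3,98.7) and z≈123. The fingers straddle it, with the catch arm at (415,215) clear on the right. I'll descend and grip.

```bash
python3 -m crank '[[[0.63,0.8,-0.15,3,0],[0.63,0.8,-0.15,6,0],[0.63,0.8,-0.15,9,0],[0.63,0.8,-0.15,11.5,0],[0.63,0.8,-0.15,13.5,0],[0.63,0.8,-0.15,15,0],[0.63,0.8,-0.15,16,0],[0.63,0.8,-0.15,16.5,0],[0.63,0.8,-0.15,16.5,0],[0.63,0.8,-0.15,16.5,0]]]'; python3 -m crank '[[[0.3,0,0,0,0],[0.3,0,0,0,0],[0.3,0,0,0,0],[0.3,0,0,0,0],[0.3,0,0,0,0],[0.3,0,0,-1,0],[0.3,0,0,-3,0],[0.3,0,0,-6,0],[0.3,0,0,-10,0],[0.3,0,0,-14,0]]]'; python3 - <<'E'
from h import *
st(); rel([457,60,225]); rel([420,-244,225])
E
```

```text
time: 19.5
tool_pos: [458.0, 98.8, 86.7]
tcp_rot: [-3.141, -0.0, -1.368]
contact_force: [-0.2, -0.2, 0.4]
grip_width: 57.6
finger_force: 0.0
time: 20.5
tool_pos: [456.8, 98.8, 227.6]
tcp_rot: [3.14, 0.0, -1.368]
contact_force: [0.8, -0.6, -1.9]
grip_width: 41.9
finger_force: 30.0
{'time': 20.5, 'tool_pos': [456.776, 98.769, 227.644], 'tcp_rot': [3.14, 0.0, -1.368], 'joint_positions': [0.049, 0.237, 1.671, -0.0, 1.236, 2.988], 'contact_force': [0.759, -0.583, -1.927], 'grip_width': 41.927, 'finger_force': 29.984}
[3.8  0.76 0.26]
[32.84 10.5   0.27]
```

```bash
python3 -m crank '[[[0.3,1,0,0,-8],[0.3,3,0,0,-16],[0.3,6,1,0,-24],[0.3,9,2,0,-32],[0.3,12.5,3,0,-40],[0.3,16.5,4,0,-48],[0.3,21,5,0,-56],[0.3,25.5,7,0,-64],[0.3,30,9,0,-72],[0.3,33,10.5,0,-77.4]]]'; python3 - <<'E'
from h import *
st(); rel([420,-255,37])
E
```

```text
time: 21.5
tool_pos: [420.7, -245.7, 226.5]
tcp_rot: [-3.141, 0.0, -0.014]
contact_force: [1.8, -0.1, -0.7]
grip_width: 41.8
finger_force: 30.0
{'time': 21.5, 'tool_pos': [420.696, -245.727, 226.462], 'tcp_rot': [-3.141, 0.0, -0.014], 'joint_positions': [-0.686, 0.273, 1.624, 0.0, 1.245, 0.898], 'contact_force': [1.772, -0.109, -0.67], 'grip_width': 41.83, 'finger_force': 29.984}
[-0.05  0.94 18.95]
```

```bash
python3 -m crank '[[[0.3,0,0.8,2,0],[0.3,0,0.9,6,0],[0.3,0,0.9,10,0],[0.3,0,0.9,13,0],[0.3,0,0.9,15.5,0],[0.3,0,0.9,17.2,0],[0.3,0,0.9,18.2,0],[0.3,0,0.9,18.7,0],[0.3,0,0.9,18.9,0],[0.3,0,0.9,18.9,0]]]'; python3 -m crank '[[[0.3,0,0,0.1,0],[0.3,0,0,0.1,0],[0.58,0,0,0.1,0],[0.58,0,0,0.1,0],[0.58,0,0,0.1,0],[0.58,0,0,-1,0],[0.58,0,0,-4,0],[0.58,0,0,-8,0],[0.58,0,0,-13,0],[0.58,0,0,-18,0]]]'; python3 - <<'E'
from h import *
st(); rel([600,-20,250]);rel([470,-150,250])
E
```

```text
time: 22.5
tool_pos: [421.5, -253.8, 37.7]
tcp_rot: [3.141, -0.001, -0.02]
contact_force: [-0.3, 0.6, -1.2]
grip_width: 41.9
finger_force: 30.0
time: 23.5
tool_pos: [420.7, -253.2, 219.8]
tcp_rot: [3.141, -0.0, -0.02]
contact_force: [1.1, -0.2, -0.1]
grip_width: 53.3
finger_force: 0.0
{'time': 23.5, 'tool_pos': [420.747, -253.228, 219.832], 'tcp_rot': [3.141, -0.0, -0.02], 'joint_positions': [-0.698, 0.286, 1.625, -0.0, 1.23, 0.893], 'contact_force': [1.074, -0.231, -0.112], 'grip_width': 53.333, 'finger_force': 0.0}
[ 17.46 -23.68  -3.02]
[  4.72 -10.42  -3.02]
```

```bash
python3 -m crank '[[[0.3,0,0,-5,0],[0.1,0,0,-10,0],[0,-3,1,-12.5,0],[0,-7,2.5,-12.5,0],[0,-11,4,-12.5,0],[0,-14,5.3,-12.5,0],[0,-16,5.7,-12,0],[0,-16,5.7,-8,0],[0,-16,5.7,-4,0],[0,-16,5.7,0,0]]]'; python3 - <<'E'
from h import *
st(); im,d,C=shot("top","t6"); P=pts(C,d); x,y,z=P[...,0],P[...,1],P[...,2]
b=np.zeros(z.shape,bool); b[205:290,345:450]=1
m=b&(z>60)&(z<78)&(x>370)&(x<470)&(y<-205); print("jar top",m.sum(),np.median(P[m],0))
hsv=cv2.cvtColor(im,cv2.COLOR_RGB2HSV); m=b&(hsv[...,1]>110)&(hsv[...,0]>15)&(hsv[...,0]<35)&(z>50); v,u=np.nonzero(m); print(len(u),np.median(P[m],0))
im,d,C=shot("scene","s6"); P=pts(C,d); m=(P[...,0]>280)&(P[...,0]<345)&(P[...,1]>-430)&(P[...,1]<-195)&(P[...,2]>100)&(P[...,2]<252);W=P[m]; print("lid fit dx/dz",np.polyfit(W[:,2],W[:,0],1))
E
```

```text
time: 24.5
tool_pos: [259.8, -307.4, 217.0]
tcp_rot: [3.139, -0.001, -0.021]
contact_force: [0.4, -0.4, -0.4]
grip_width: 0.6
finger_force: 0.0
{'time': 24.5, 'tool_pos': [259.787, -307.425, 217.014], 'tcp_rot': [3.139, -0.001, -0.021], 'joint_positions': [-1.06, 0.124, 1.845, -0.0, 1.17, 0.531], 'contact_force': [0.42, -0.391, -0.397], 'grip_width': 0.618, 'finger_force': 0.0}
jar top 340 [ 422.43546097 -259.52224442   71.36251732]
233 [ 420.36891636 -252.91293089   71.77469083]
lid fit dx/dz [-1.61850879e-01  3.37782993e+02]
```

View pics/s6.png

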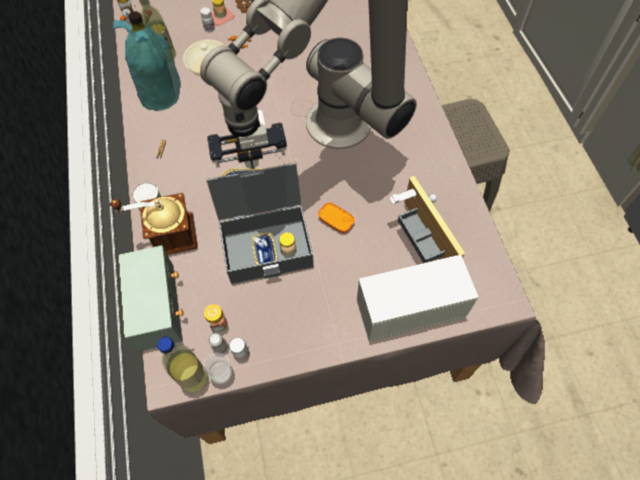

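The jar stands upright in the box with its lid at (288,242), top z≈72. The tin lies flat at (263,248), the rack is empty, and the gripper is behind the lid. Next I'll push the lid over.

```bash
python3 -m crank '[[[0,1.5,0,0.6,0],[0,3,0,1.2,0],[0,4.3,0,1.3,0],[0,5.6,0,1.4,0],[0,6.5,0,1.45,0],[0,7.3,0,1.5,0],[0,8.1,0,1.7,0],[0,8.9,0,1.9,0],[0,9.8,0,2.2,0],[0,10.6,0,2.4,0]]]'; python3 - <<'E'
from h import *
rel([383,-308,187]);rel([411,-308,164]);rel([430,-309,134]);rel([438,-309,112])
im,d,C=shot("scene","s7"); P=pts(C,d); m=(P[...,0]>320)&(P[...,0]<420)&(P[...,1]>-430)&(P[...,1]<-340)&(P[...,2]>100)&(P[...,2]<252);W=P[m]; print(len(W),"lid z95",np.percentile(W,[2,98],axis=0).round(), np.degrees(np.arctan(np.polyfit(W[:,2],W[:,0],1)[0])))
E
```

```text
time: 25.6
tool_pos: [366.6, -309.4, 192.8]
tcp_rot: [-3.141, 0.0, -0.02]
contact_force: [-2.0, 0.3, 0.2]
grip_width: 0.5
finger_force: 0.5
[ 1.64 -0.17  0.58]
[ 4.44 -0.23  2.87]
[ 6.34 -0.17  5.87]
[ 7.14 -0.18  8.07]
235 lid z95 [[ 335. -422.  106.]
 [ 396. -342.  233.]] 25.615032005646338
```

```bash
python3 -m crank '[[[0,0.8,-0.1,0.3,0],[0,1.7,-0.1,0.6,0],[0,2.4,-0.1,1.1,0],[0,3.1,-0.1,1.7,0],[0,3.8,-0.1,2.3,0],[0,4.5,-0.1,2.9,0],[0,5,-0.1,3.6,0],[0,5.5,-0.1,4.4,0],[0,6,-0.1,5.2,0],[0,6.4,-0.1,5.9,0]]]'; python3 -m crank '[[[0,0.2,0,0.6,0],[0,0.4,0,1.2,0],[0,0.6,0,1.7,0],[0,0.8,0,2.2,0],[0,0.9,0,2.6,0],[0,1,0,3,0],[0,1.1,0,3.4,0],[0,1.1,0,3.7,0],[0,1.1,0,3.7,0],[0,1.1,0,3.7,0]]]'; python3 - <<'E'
from h import *
im,d,C=shot("scene","s8"); P=pts(C,d); m=(P[...,0]>350)&(P[...,0]<500)&(P[...,1]>-410)&(P[...,1]<-350)&(P[...,2]>80)&(P[...,2]<150);W=P[m]; print(len(W),np.percentile(W,[2,98],axis=0).round(), np.polyfit(W[:,0],W[:,2],1))
rel([479,-310,115]); st()
E
```

```text
time: 26.65
tool_pos: [430.3, -309.7, 133.4]
tcp_rot: [-3.141, 0.0, -0.02]
contact_force: [0.2, 0.1, 0.0]
grip_width: 0.5
finger_force: 0.3
time: 27.65
tool_pos: [441.1, -310.0, 97.2]
tcp_rot: [3.142, 0.0, -0.02]
contact_force: [0.1, -0.5, -0.3]
grip_width: 0.3
finger_force: 0.0
604 [[ 369. -409.   82.]
 [ 485. -351.  104.]] [2.44088110e-02 8.56722745e+01]
[ 3.79 -0.08 -1.77]
{'time': 27.7, 'tool_pos': [441.121, -310.064, 97.341], 'tcp_rot': [3.141, -0.0, -0.02], 'joint_positions': [-0.755, 0.505, 1.659, -0.0, 0.978, 0.836], 'contact_force': [-0.273, 0.318, -0.288], 'grip_width': 0.107, 'finger_force': 0.0}
```

```bash
python3 -m crank '[[[0,0,0,-1,0],[0,0,0,-2,0],[0,2,0,-2,0],[0,3.8,0,-2,0],[0,3.8,0,-1,0],[0,3.8,0,-0.3,0],[0,3.8,0,0,0],[0,3.8,0,0.2,0],[0,3.8,0,0.3,0],[0,3.8,0,0.3,0]]]'; python3 -m crank '[[[0,0,0,0.1,0],[0,0,0,0.2,0],[0,0,0,0.3,0],[0,0,0,0.4,0],[0,0,0,0.5,0],[0,0,0,0.5,0],[0,0,0,0.5,0],[0,0,0,0.5,0],[0,0,0,0.5,0],[0,0,0,0.5,0]]]'
```

```text
time: 28.7
tool_pos: [478.1, -310.3, 96.5]
tcp_rot: [-3.141, 0.0, -0.02]
contact_force: [-5.5, 5.0, 18.4]
grip_width: 0.2
finger_force: 9.5
time: 29.7
tool_pos: [479.0, -310.8, 89.1]
tcp_rot: [3.142, 0.0, -0.02]
contact_force: [-1.1, 0.7, 0.4]
grip_width: 0.3
finger_force: 0.0
```

```bash
python3 -m crank '[[[0,0,0,0.1,0],[0,0,0,0.2,0],[0,0,0,0.3,0],[0,0,0,0.3,0],[0,0,0,0.3,0],[0,0,0,0.3,0],[0,0,0,0.3,0],[0,0,0,0.3,0],[0,0,0,0.3,0],[0,0,0,0.3,0]]]'; python3 -m crank '[[[0,0,0,-2,0],[0,0,0,-5,0],[0,0,0,-9,0],[0,0,0,-12,0],[0,0,-5,-12,0],[0,0,-10,-12,0],[0,0,-15,-12,0],[0,0,-20,-12,0],[0,0,-24,-12,0],[0,0,-28,-12,0]]]'; python3 - <<'E'
from h import *
st()
im,d,C=shot("top","t9"); P=pts(C,d); x,y,z=P[...,0],P[...,1],P[...,2]
for X in range(345,490,20):
    m=(abs(x-X)<8)&(y>-410)&(y<-215)&(z<150); print(X,np.median(z[m]).round(1),m.sum())
hsv=cv2.cvtColor(im,cv2.COLOR_RGB2HSV)
b=np.zeros(z.shape,bool); b[145:260,180:215]=1
m=b&(hsv[...,1]>60)&(hsv[...,0]<40)&(abs(z-145)<6); print("door",m.sum(),cv2.minAreaRect(P[m][:,:2].astype(np.float32)))
E
```

```text
time: 30.7
tool_pos: [479.2, -310.9, 88.0]
tcp_rot: [3.14, -0.001, -0.02]
contact_force: [-3.2, 2.9, 12.4]
grip_width: 0.3
finger_force: 6.3
time: 31.7
tool_pos: [484.4, -28.9, 206.3]
tcp_rot: [3.141, -0.0, -0.02]
contact_force: [0.3, 0.3, 0.2]
grip_width: 0.6
finger_force: 0.0
{'time': 31.7, 'tool_pos': [484.357, -28.923, 206.34], 'tcp_rot': [3.141, -0.0, -0.02], 'joint_positions': [-0.218, 0.288, 1.663, -0.0, 1.191, 1.373], 'contact_force': [0.298, 0.251, 0.191], 'grip_width': 0.561, 'finger_force': 0.0}
345 87.6 589
365 88.9 586
385 89.1 589
405 89.1 580
425 89.0 566
445 89.2 586
465 88.4 554
485 87.6 557
door 417 ((505.848388671875, 146.6746063232422), (214.5276336669922, 16.54216766357422), 11.53544807434082)
```

The lid is flat at z≈89 along its length, so it's clicked. Now the finger goes to the door's outer side.

```bash
python3 -m crank '[[[0,-1,-2,-1,8],[0,-2,-5,-1,16],[0,-3.5,-8,-1,24],[0,-5,-11,-1,32],[0,-7,-14,-1,40],[0,-9,-16,-1,48],[0,-11,-18,-1,56],[0,-11.7,-19,-1,63],[0,-11.7,-19,-1,70],[0,-11.7,-19,-1,77]]]'; python3 - <<'E'
from h import *
st(); rel([369,160,105])
H=np.array([609.5,158]);o=bot.get_obs();p0=np.array([369,160]);yw=o["tcp_rot"][2];Rm=R.from_euler('xyz',o["tcp_rot"]).as_matrix().T
for a in np.arange(1.4,-.06,-.1):
    p=H+235*np.array([-np.sin(a),-np.cos(a)])+25*np.array([-np.cos(a),np.sin(a)])
    print(round(a,2),p.round(1),(Rm@[*(p-p0),0]/10).round(2)[:2],np.degrees(a+yw).round(1))
E
```

```text
time: 32.75
tool_pos: [372.8, 153.0, 216.2]
tcp_rot: [-3.141, 0.013, -1.352]
contact_force: [0.2, -1.0, -0.1]
grip_width: 0.3
finger_force: 0.0
{'time': 32.75, 'tool_pos': [372.839, 152.954, 216.173], 'tcp_rot': [-3.141, 0.013, -1.352], 'joint_positions': [0.188, 0.125, 1.846, 0.014, 1.169, 3.106], 'contact_force': [0.185, -1.007, -0.089], 'grip_width': 0.26, 'finger_force': 0.0}
[-0.63  0.23 11.13]
1.4 [373.7 142.7] [ 1.79 -0.08] 2.7
1.3 [376.4 119.2] [4.14 0.16] -3.0
1.2 [381.4  96.1] [6.5  0.17] -8.7
1.1 [388.7  73.7] [ 8.85 -0.06] -14.5
1.0 [398.2  52.1] [11.17 -0.52] -20.2
0.9 [409.9  31.5] [13.43 -1.21] -25.9
0.8 [423.5  12.2] [15.61 -2.12] -31.7
0.7 [439.   -5.6] [17.68 -3.25] -37.4
0.6 [456.2 -21.8] [19.64 -4.57] -43.1
0.5 [474.9 -36.2] [21.45 -6.09] -48.8
0.4 [495.  -48.7] [23.1  -7.78] -54.6
0.3 [516.2 -59.1] [24.58 -9.62] -60.3
0.2 [538.3 -67.3] [ 25.86 -11.6 ] -66.0
0.1 [561.2 -73.3] [ 26.94 -13.71] -71.8
-0.0 [584.5 -77. ] [ 27.8  -15.91] -77.5
```

```bash
python3 -m crank '[[[0,-0.3,0,0,-6],[0,-0.6,0.2,0,-12],[0,-0.6,0.2,3,-15],[0,-0.6,0.2,6,-15],[0,-0.6,0.2,8,-15],[0,-0.6,0.2,9.5,-15],[0,-0.6,0.2,10.5,-15],[0,-0.6,0.2,11,-15],[0,-0.6,0.2,11.1,-15],[0,-0.6,0.2,11.1,-15]]]'; python3 - <<'E'
from h import *
st()
H=np.array([609.5,158]);o=bot.get_obs();p0=o["tool_pos"][:2];yw=o["tcp_rot"][2];Rm=R.from_euler('xyz',o["tcp_rot"]).as_matrix().T
for a in np.arange(1.4,-.06,-.1):
    p=H+235*np.array([-np.sin(a),-np.cos(a)])+25*np.array([-np.cos(a),np.sin(a)])
    print(round(a,2),(Rm@[*(p-p0),0]/10).round(2)[:2],np.degrees(a+yw).round(1))
E
```

```text
time: 33.75
tool_pos: [370.1, 158.9, 105.5]
tcp_rot: [-3.137, 0.012, -1.091]
contact_force: [-0.7, -0.5, 0.9]
grip_width: 0.2
finger_force: 0.0
{'time': 33.75, 'tool_pos': [370.088, 158.923, 105.497], 'tcp_rot': [-3.137, 0.012, -1.091], 'joint_positions': [0.205, 0.28, 2.012, 0.017, 0.848, 2.856], 'contact_force': [-0.664, -0.476, 0.898], 'grip_width': 0.181, 'finger_force': 0.0}
1.4 [1.61 0.43] 17.7
1.3 [3.81 1.27] 12.0
1.2 [6.09 1.89] 6.2
1.1 [8.42 2.28] 0.5
1.0 [10.78  2.43] -5.2
0.9 [13.14  2.35] -11.0
0.8 [15.48  2.03] -16.7
0.7 [17.78  1.48] -22.4
0.6 [20.01  0.7 ] -28.1
0.5 [22.15 -0.29] -33.9
0.4 [24.18 -1.5 ] -39.6
0.3 [26.08 -2.9 ] -45.3
0.2 [27.83 -4.49] -51.1
0.1 [29.42 -6.24] -56.8
-0.0 [30.82 -8.14] -62.5
```

```bash
python3 -m crank '[[[0,1.6,0.4,0,0],[0,3.8,1.3,0,0],[0,5.5,1.7,0,0],[0,7.2,2.1,0,0],[0,9,2.3,0,-2],[0,10.8,2.4,0,-5],[0,12.5,2.4,0,-10],[0,14.3,2.2,0,-14],[0,16,1.9,0,-18],[0,17.8,1.5,0,-22]]]'; python3 - <<'E'
from h import *
H=np.array([609.5,158]);o=bot.get_obs();p0=o["tool_pos"][:2];yw=o["tcp_rot"][2];Rm=R.from_euler('xyz',o["tcp_rot"]).as_matrix().T
for a in np.arange(.7,-.06,-.1):
    p=H+235*np.array([-np.sin(a),-np.cos(a)])+25*np.array([-np.cos(a),np.sin(a)])
    print(round(a,2),(Rm@[*(p-p0),0]/10).round(2)[:2],np.degrees(a+yw).round(1))
E
```

```text
time: 34.75
tool_pos: [439.2, -6.6, 103.7]
tcp_rot: [-3.133, 0.009, -0.704]
contact_force: [-0.6, 0.4, 0.6]
grip_width: 0.2
finger_force: 0.3
0.7 [-0.08 -0.06] -0.3
0.6 [2.28 0.06] -6.0
0.5 [ 4.64 -0.05] -11.7
0.4 [ 6.98 -0.4 ] -17.4
0.3 [ 9.27 -0.98] -23.2
0.2 [11.49 -1.79] -28.9
0.1 [13.62 -2.81] -34.6
0.0 [15.63 -4.04] -40.4
```

```bash
python3 -m crank '[[[0,1.2,0,0,-3],[0,2.3,0,0,-6],[0,3.5,0,0,-9],[0,4.7,0,0,-12],[0,5.8,-0.2,0,-15],[0,7,-0.4,0,-17],[0,8.2,-0.7,0,-20],[0,9.3,-1,0,-23],[0,10.4,-1.4,0,-26],[0,11.5,-1.8,0,-29]]]';  python3 - <<'E'
from h import *
H=np.array([609.5,158]);o=bot.get_obs();p0=o["tool_pos"][:2];yw=o["tcp_rot"][2];Rm=R.from_euler('xyz',o["tcp_rot"]).as_matrix().T
for a in np.arange(.2,-.06,-.05):
    p=H+235*np.array([-np.sin(a),-np.cos(a)])+25*np.array([-np.cos(a),np.sin(a)])
    print(round(a,2),(Rm@[*(p-p0),0]/10).round(2)[:2],np.degrees(a+yw).round(1))
E
```

```text
time: 35.75
tool_pos: [526.0, -63.7, 101.5]
tcp_rot: [-3.128, 0.033, -0.199]
contact_force: [-37.7, 6.4, 12.2]
grip_width: 0.6
finger_force: 18.3
0.2 [1.28 0.12] 0.1
0.15 [2.46 0.21] -2.8
0.1 [3.64 0.25] -5.6
0.05 [4.82 0.23] -8.5
0.0 [6.   0.15] -11.4
-0.05 [7.17 0.01] -14.2
```

```bash
python3 -m crank '[[[0,-0.5,0,0,0],[0,-1.2,0,0,0],[0,-2,0,0,0],[0,-3,0,0,0],[0,-4,0,-3,0],[0,-4,0,-6,0],[0,-4,0,-9,0],[0,-4,0,-11,0],[0,-4,0,-11,0],[0,-4,0,-11,0]]]'; python3 - <<'E'
from h import *
st()
im,d,C=shot("wrist","w10"); P=pts(C,d); x,y,z=P[...,0],P[...,1],P[...,2]
m=(z>140)&(z<151)&(x>500)&(x<600)&(y>-130)&(y<80); W=P[m]; print(len(W),cv2.minAreaRect(W[:,:2].astype(np.float32)))
m=(z>105)&(z<136)&(x>560)&(x<640)&(y>-100)&(y<-30); print("catch",m.sum(),np.percentile(P[m],[2,50,98],axis=0).round(1))
E
```

```text
time: 36.75
tool_pos: [498.2, -60.2, 211.9]
tcp_rot: [-3.13, 0.004, -0.201]
contact_force: [-0.6, 0.0, -0.5]
grip_width: 0.8
finger_force: 0.0
{'time': 36.75, 'tool_pos': [498.173, -60.24, 211.874], 'tcp_rot': [-3.13, 0.004, -0.201], 'joint_positions': [-0.28, 0.315, 1.607, 0.012, 1.225, 1.487], 'contact_force': [-0.554, 0.033, -0.472], 'grip_width': 0.755, 'finger_force': 0.0}
10299 ((565.6904907226562, -7.672515869140625), (182.1685028076172, 16.258562088012695), 78.11351013183594)
catch 3715 [[562.2 -92.3 114.3]
 [588.1 -68.7 116.3]
 [612.9 -40.2 132.7]]
```

View pics/w10.png

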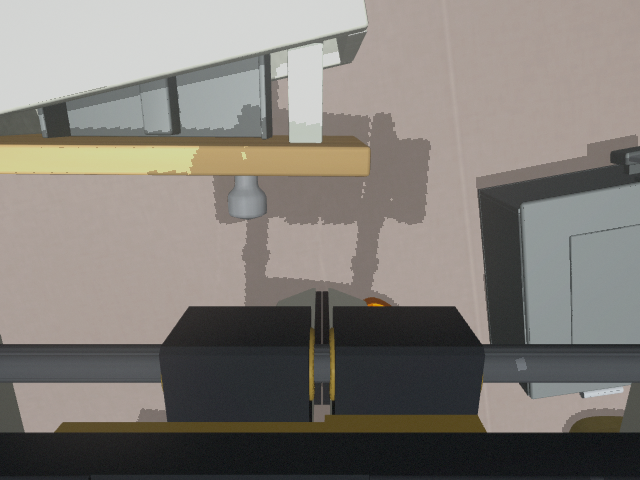

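The door stands at about 0.207 rad and the catch arm at (305,95) is partly ducked under the strike (its top is at z≈116). I'll push again, slowly, nearer the free end and with only the fingertips on the door.

```bash
python3 -m crank '[[[0,1,0.9,3,0],[0,1.5,0.9,6,0],[0,1.7,0.9,8,0],[0,1.9,0.9,9,0],[0,1.9,0.9,9.4,0],[0,2.2,0.9,9.4,0],[0,2.5,0.9,9.4,0],[0,2.8,0.9,9.4,0],[0,3.1,0.9,9.4,0],[0,3.4,0.9,9.4,0]]]'; python3 -m crank '[[[0,0.2,0,0,0],[0,0.4,0,0,0],[0,0.6,0,0,0],[0,0.8,0,0,0],[0,1,0,0,0],[0,1.2,0,0,0],[0,1.4,0,0,0],[0,1.6,0,0,0],[0,1.8,0,0,0],[0,2,0,0,0]]]'
```

```text
time: 37.8
tool_pos: [530.5, -74.9, 118.3]
tcp_rot: [-3.13, 0.004, -0.201]
contact_force: [0.1, -0.2, -0.6]
grip_width: 0.3
finger_force: 0.0
time: 38.8
tool_pos: [549.7, -78.9, 117.7]
tcp_rot: [-3.13, 0.005, -0.201]
contact_force: [-0.1, -0.0, 1.1]
grip_width: 0.3
finger_force: 0.2
```

```bash
python3 -m crank '[[[0,0.4,0,0,-2],[0,0.8,-0.1,0,-4],[0,1.2,-0.2,0,-6],[0,1.6,-0.3,0,-8],[0,2,-0.4,0,-10],[0,2.4,-0.5,0,-11],[0,2.8,-0.5,0,-11],[0,3.1,-0.5,0,-11],[0,3.4,-0.6,0,-11],[0,3.6,-0.6,0,-11]]]'
```

```text
time: 39.8
tool_pos: [583.7, -80.0, 117.5]
tcp_rot: [-3.129, 0.009, -0.009]
contact_force: [-14.9, -0.1, 10.3]
grip_width: 0.7
finger_force: 7.5
```

Contact force shows the door on its stop. I'll back off and check.

```bash
python3 -m crank '[[[0,-1,0,0,0],[0,-3,0,0,0],[0,-6,0,-2,0],[0,-8,0,-6,0],[0,-10,0,-10,0],[0,-12,0,-14,0],[0,-14,0,-14,0],[0,-16,0,-14,0],[0,-16,0,-14,0],[0,-16,0,-14,0]]]'; python3 - <<'E'
from h import *
st()
im,d,C=shot("top","t11"); P=pts(C,d); z=P[...,2]; hsv=cv2.cvtColor(im,cv2.COLOR_RGB2HSV)
b=np.zeros(z.shape,bool); b[90:165,180:320]=1; m=b&(abs(z-145)<6); print("cup+door",cv2.minAreaRect(P[m][:,:2].astype(np.float32)))
x,y=P[...,0],P[...,1]
for X in range(345,490,28):
    m=(abs(x-X)<8)&(y>-410)&(y<-215)&(z<150); print(X,np.median(z[m]).round(1))
m=(x>485)&(x<515)&(y>-350)&(y<-270)&(z>30); print("clip",m.sum(),np.percentile(P[m],[2,50,98],axis=0).round(1))
_,d0,C0=load("top0"); Q=pts(C0,d0); m=(Q[...,0]>485)&(Q[...,0]<515)&(Q[...,1]>-350)&(Q[...,1]<-270)&(Q[...,2]>30); print("clip0",m.sum(),np.percentile(Q[m],[2,50,98],axis=0).round(1))
E
```

```text
time: 40.8
tool_pos: [426.8, -80.5, 258.4]
tcp_rot: [-3.129, 0.001, -0.01]
contact_force: [1.0, -0.1, -0.2]
grip_width: 0.2
finger_force: 0.0
{'time': 40.8, 'tool_pos': [426.847, -80.534, 258.387], 'tcp_rot': [-3.129, 0.001, -0.01], 'joint_positions': [-0.371, 0.15, 1.694, 0.011, 1.303, 1.206], 'contact_force': [0.989, -0.134, -0.237], 'grip_width': 0.246, 'finger_force': 0.0}
cup+door ((664.6089477539062, 30.527557373046875), (137.7909698486328, 269.4865417480469), 0.6405205130577087)
345 87.7
373 89.0
401 89.0
429 89.1
457 89.1
485 87.8
clip 197 [[ 485.1 -346.8   46.9]
 [ 492.1 -309.3   85.9]
 [ 504.3 -274.1   91.5]]
clip0 184 [[ 485.2 -341.2   41.1]
 [ 495.8 -306.2   80.2]
 [ 504.4 -272.3   86.3]]
```

View pics/t11.png

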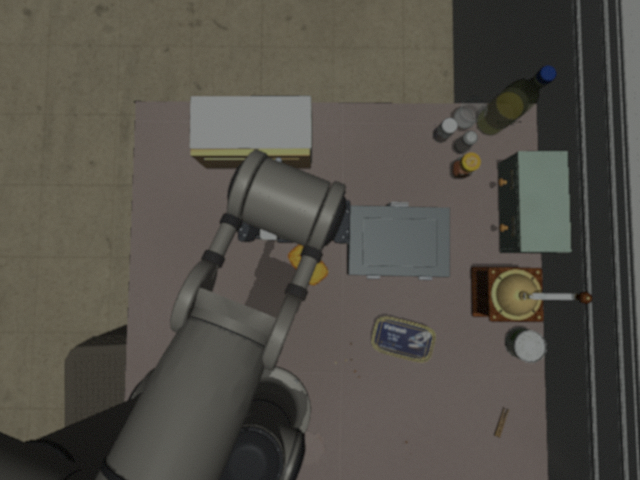

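The door is shut flush with the cupboard at (250,125). The lid is flat with its clip home at (398,205), and the bystanders are where they started. I'm handing in.

```bash
python3 -c "
from plant import bot
print(bot.close_job())"
```

```text
the job is handed in; nothing more can be done
None
```

I handed the job in at about 41 s: the one honey jar in the rack stands in the box, the tin lies flat, the lid measures flat after clicking, and the door is flush; the hand-in returned no verdict, so I don't know how it was judged.

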